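# Start a spin on the blood-tube centrifuge

### The job

The loaded bench centrifuge is switched off and its lid stands part open. Using only the fingertips, switch it on at the mains rocker by pushing in the half that stands out, then push the lid fully shut, then press the large round start key right down and let go. Press no other key, do not raise the lid, and leave everything lying about where it is.

Things in the scene. Friction and masses are not known exactly. Their poses are not given: they have to be found in the camera images.
- centrifuge: White bench centrifuge, fixed, 389 mm deep (x), 326 wide (y), 235 high with the lid shut. Origin: centre of its underside, on the bench; x from its front (robot side) to its back, y to the left seen from the robot, z up. Front face 125 mm high, then the sloping panel, then (87 mm behind the front) the deck, 205 mm high, under the lid; a fixed hinge cover 40 deep, 235 high at the back.
- panel_mid (a point): Middle of the grey control panel's surface at the front of the centrifuge, 146 mm above the bench. The panel, 96 mm up the slope by 326 wide, rises away from the robot at 25 degrees from level. Axes: x up the slope, y left, z outward normal. On it from left to right: three small square preset keys, the round start key, the square stop key, the mains rocker.
- rocker_on (a point): Mains rocker at the panel's right end: black, V-shaped, 30 mm up the slope, 22 wide. Off: far half stands out at 0.34 rad, far end 10 mm above the panel; near half level with the slope, 5 mm above it. Point: on the far half, 11.5 mm from the pivot line, moves with it; axes as panel_mid while off. Push along -z, 4 mm, until the far half is level with the slope. 3 N moves it; it stays as left.
- rocker (a joint): Rocker angle in rad: 0 off (near half in), 0.34 fully on (far half in).
- lid_push (a point): Point on the lid's flat top, on its centre line, 22 mm from its front edge; moves with the lid. Axes turn with the lid: x towards the hinge (back), y left along the hinge axis, z out of the lid's top. The hinge axis lies 228 mm along x and 7 mm below (-z) this point, always 228 mm above the bench.
- lid (a joint): Lid angle, rad: 0 fully shut (top level, 235 mm above the bench), growing as the front edge rises; starts 0.28 to 0.46. White lid 250 mm deep, 285 wide, 29 thick, dark round window, grey lip 100 mm wide standing 20 mm out at the front. A stiff hinge holds it at any angle; some 5 N down at lid_push moves it; stops hard at 0.
- start_top (a point): Centre of the top of the start key: white, round, 28 mm in diameter, a small black triangle on it, 8 mm out of the panel, lower than mid-slope. Axes as panel_mid (push along -z). It travels 4 mm; 4 N presses it fully down and it springs back.
- start (a joint): Start key travel in m: 0 released, 0.004 fully down.
- stop_top (a point): Centre of the top of the stop key: white, square, 26 mm, a small black square on it, 6 mm out of the panel, 55 mm to the right of the start key. Not to be pressed. Axes as for start_top.
- stop (a joint): Stop key travel in m: 0 released, 0.004 fully down. It gives way at 1 to 4 N.
- preset1 (a joint): Travel in m (0 released, 0.004 fully down) of the leftmost of the three preset keys: white, square, 16 mm, 6 mm out of the panel, centred at x -18, y 128 mm in the frame of panel_mid. Not to be pressed.
- preset2 (a joint): Travel in m (0 released, 0.004 fully down) of the middle of the three preset keys: white, square, 16 mm, 6 mm out of the panel, centred at x -18, y 82 mm in the frame of panel_mid. Not to be pressed.
- preset3 (a joint): Travel in m (0 released, 0.004 fully down) of the right-hand of the three preset keys: white, square, 16 mm, 6 mm out of the panel, centred at x -18, y 36 mm in the frame of panel_mid. Not to be pressed.
- tube1: Capped blood tube, 13 mm in diameter, 94 mm long, cap 17 mm, standing loose in a hole of the white rack (150 x 62 x 52 mm) left of the centrifuge, its top 106 mm above the bench. Origin: its bottom, z along it.
- tube2: Like tube1, in another hole of the rack.
- tube3: Like tube1, in another hole of the rack.
- cup: Clear specimen cup, 62 mm in diameter, 70 high, standing loose left of the centrifuge. Origin: centre of its underside.
- bottle: White bottle, 64 mm in diameter, 150 high, standing loose left of the centrifuge. Origin: centre of its underside.
- glove_box: Cardboard box of gloves, 235 (x) x 120 (y) x 75 mm high, loose right of the centrifuge. Origin: centre of its underside.
- marker: Marker pen, 130 mm long (x), 13 thick, lying loose on the centrifuge's deck (205 mm above the bench) in the strip right of the lid, 4 mm from the shut lid's side. Origin: under its middle.
- hex_key: L-shaped steel rotor key, 106 x 34 mm, 6 thick, lying loose on the bench right of the centrifuge. Origin: on the underside, near its middle.

How it is judged:
On the way, in this order (a step that is already met when the one before it is completed fails the run):
1. the mains rocker is on, the lid still open (value of joint rocker above 0.25 rad), for 0.1 s.
2. the lid is fully shut (value of joint lid below 0.025 rad and value of joint rocker above 0.25 rad), for 0.1 s.
3. the start key is pressed down with the lid shut (all of step 2 and value of joint start above 0.003 m), for 0.05 s.
At the end, for the whole second after the job is handed in: Rocker on (over 0.25 of its 0.34 rad), lid shut (within 0.025 rad, 6 mm at its front edge), all keys sprung back (within 1 mm), every loose thing within 30 mm of where it began and at rest (all of step 2 and value of joint each of start, stop, preset1, preset2, preset3 below 0.001 m and not (distance of tube1 from where it was at the start of the episode above 0.03 m) and not (distance of tube2 from where it was at the start of the episode above 0.03 m) and not (distance of tube3 from where it was at the start of the episode above 0.03 m) and not (distance of cup from where it was at the start of the episode above 0.03 m) and not (distance of bottle from where it was at the start of the episode above 0.03 m) and not (distance of glove_box from where it was at the start of the episode above 0.03 m) and not (distance of marker from where it was at the start of the episode above 0.03 m) and not (distance of hex_key from where it was at the start of the episode above 0.03 m) and linear speed of each of tube1, tube2, tube3, cup, bottle, glove_box, marker, hex_key below 0.02 m/s); the robot touches nothing.
It fails at once if the stop key or a preset key is pressed (2 mm or more) (value of joint any of stop, preset1, preset2, preset3 above 0.002 m).
It fails at once if the start key is pressed (2 mm or more) while the lid is open or the rocker off (value of joint start above 0.002 m and (value of joint lid above 0.035 rad or value of joint rocker below 0.22 rad)).
It fails at once if the arm or the gripper's body, not the fingers, presses on the centrifuge (over 5 N) (contact force between the arm and centrifuge above 5 N).
It fails at once if the lid is raised well above where it stood (over 0.55 rad) (value of joint lid above 0.55 rad).
It fails at once if a loose thing is lifted, knocked or pushed more than 30 mm (distance of any of tube1, tube2, tube3, cup, bottle, glove_box, marker, hex_key from where it was at the start of the episode above 0.03 m).
It also fails if it takes over 48 s, if anything falls off the work surface, if the arm or the gripper's body presses on something with over 40 N, if the wrist force passes 120 N, or if a joint passes its speed limit or range.

### The arm

A 6-joint arm with a two-finger parallel gripper is mounted at the origin on the work surface. World frame = base frame: x ahead of the robot, y to its left, z up, the work surface at z = 0. Lengths are in m, angles in rad, forces in N, time in s.
With the tool pointing down it reaches from about 0.275 to 0.975 m from the base axis. Payload 8.4 kg.
Tool frame: the origin (TCP) lies at the very end of the fingers, on their centre line; the grasp point (between the pads) lies 19 mm behind it; z points along the fingers, y is the line along which they close (so a half turn about z gives the same grasp; the last joint's range is limited). The gripper opens to 92 mm and grips with 3 to 60 N. Pads are 20 mm wide; open, the fingers measure 128 mm over their backs; the gripper's body (75 mm by 189 mm) begins 69 mm behind the grasp point.
Start: joints at [-1.174, 0.353, 1.633, -0, 1.155, -0.002], TCP at [0.243, -0.576, 0.184] pointing down, gripper open.
Joint ranges: [-2.63, 2.63], [-0.92, 2.1], [0.06, 2.66], [-1.3, 4.44], [0, 2.69], [-3.02, 3.02]. Speed limits (rad/s): [2.22, 2.22, 2.79, 3.14, 3.14, 3.14].

### API

Orientations are given as a rotation vector (axis times angle).
In Python, from plant import * gives the robot as it stands. The module is installed in compiled form; this text tells all that it offers.
- The arm moves only by the shell command python3 -m crank 'ROWS' [FORCE]. ROWS is JSON, a list of rows, each an object of numbers: "claw": the opening, from -1 (shut) to 1 (fully open); "tx", "ty", "tz": the shift along the world's x, y, z in units of 0.02 m (1.0 is 0.02 m); "roll": the turn about the world's z in units of 6 degrees (1.0 is 6 degrees). In form: [{"claw": .., "tx": .., "ty": .., "tz": .., "roll": ..}, ...]. A call has exactly 10 rows; each row shifts and turns the commanded pose from where the row before left it; what a row does not reach is not made up. A row lasts 1/8 s, in which the tool goes at most 62.5 mm and 10.7 degrees, less where a joint would pass 70% of its speed; a pose out of reach is approached as far as the arm can. A call with a number of a shift or a turn outside -1 to 1 is refused whole. A call with a gripper value outside its range is refused whole. The fingers move at their own pace and stop on an object; FORCE is the grip in N (left out, the last holds). Time passes only in rows, so rows that do not move let the fingers close, or fill a call up. It gives the time, the measured TCP pose, the force, the opening and the grip force at its end, in the units of the state.
- get_state(): the state, without advancing time (a new reading comes with each control period).
- snapshot(name): name is "scene" or "top"; returns a dict with "frame" (420x560x3 uint8, red, green, blue), "range_z" (420x560 float32, m along the optical axis (not along the pixel's ray), 0 where there is no reading), "fovy" (degrees; the focal length in pixels is half the picture's height over the tangent of half this angle, whatever the lens; pixels are square), "cx", "cy" (the principal point, pixels), "R" (3x3) and "t" (3): a world point X has camera coordinates R X + t. Camera axes: x right, y down, z forward; pixel columns grow to the right and rows downward; lengths in m; the calibration is good to about 2 mm. A picture is of the moment at which its call begins.
- sign_off(): hands the job in; it is judged then, once.
The state is a dict: "clock": time; "joint_pos": joint angles; "dq": joint speeds; "tau": joint torques, N m; "tcp_pos": TCP position; "orientation": TCP orientation; "contact_force": force on the tool from outside, world axes, zero at the start; "wrist_torque": the same for the moment, N m; "opening": finger opening in m; "grip_force": force on a finger pad.
Only numpy, scipy, OpenCV 4.12 (cv2) and the standard library are available. Lean on these libraries where they do the work, as an engineer would, in place of code of your own. Each camera call takes 0.05 s, during which the arm holds its last target. There are 200 camera calls.

## Working session

There is one attempt and no reset: what is moved stays moved. The work goes in short steps, Python scripts to look and compute and a shell command to move; the robot and the scene stay as the last step left them, time stands still between calls to the robot, and variables do not carry over. Pictures are saved under pics/ and viewed, at most 10 in all, crops included, and the job is handed in when it is done.

```bash
mkdir -p pics
cat > h.py <<'E'
from plant import *
import numpy as np, cv2
def cam(s):
    f=s["frame"].shape[0]/2/np.tan(np.radians(s["fovy"])/2)
    return f
def pts(s):
    f=cam(s); h,w=s["range_z"].shape
    u,v=np.meshgrid(np.arange(w),np.arange(h)); z=s["range_z"]
    P=np.stack([(u-s["cx"])/f*z,(v-s["cy"])/f*z,z],-1)
    return (P-s["t"])@s["R"]   # R^T (P-t)
E
python3 - <<'E'
from h import *
print(get_state())
for n in ("scene","top"):
    s=snapshot(n); np.save(n+".npy",s,allow_pickle=True)
    cv2.imwrite(f"pics/{n}0.png",s["frame"][:,:,::-1]); print(n,s["fovy"],s["cx"],s["cy"],s["R"],s["t"], -s["R"].T@s["t"])
E
```

```text
{'clock': 0.0, 'joint_pos': array([-1.17443300e+00,  3.53637991e-01,  1.63414830e+00, -4.77504082e-06,
        1.15522444e+00, -2.38469080e-03]), 'dq': array([-0.00034881, -0.00080478, -0.00059096,  0.00101817,  0.00040878,
       -0.00118823]), 'tau': array([-4.30524713e-03, -5.93852663e+01, -3.34219801e+01,  6.94376556e-02,
        2.34969193e-02, -1.19198876e-04]), 'tcp_pos': array([ 0.24245693, -0.57544852,  0.18346402]), 'orientation': array([-3.07799716e+00, -6.21938285e-01,  4.42497335e-04]), 'contact_force': array([-1.25492727,  0.42349637, -0.26513682]), 'wrist_torque': array([-0.03400356, -0.01611203, -0.04265917]), 'grip_force': 0.0, 'opening': 0.09206652311715649}
scene 48.91527135727308 279.98845106600083 214.00606008788588 [[ 0.05573133  0.99844323  0.00226623]
 [ 0.91921324 -0.05042247 -0.39051836]
 [-0.38979614  0.02384726 -0.92059235]] [-0.10211911 -0.49389921  1.48957854] [1.04032191 0.04153416 1.17864933]
top 47.57543925539487 279.89132626839995 216.6899720733481 [[-2.02272866e-02 -9.99795283e-01  4.98194026e-04]
 [-9.94968946e-01  2.00807348e-02 -9.81507073e-02]
 [ 9.81206101e-02 -2.48101007e-03 -9.95171438e-01]] [0.0696501  0.63991708 1.31957721] [0.50862874 0.06005972 1.37597917]
```

View pics/scene0.png

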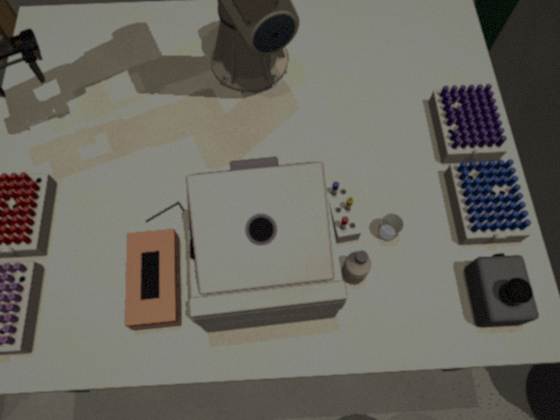

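View pics/top0.png

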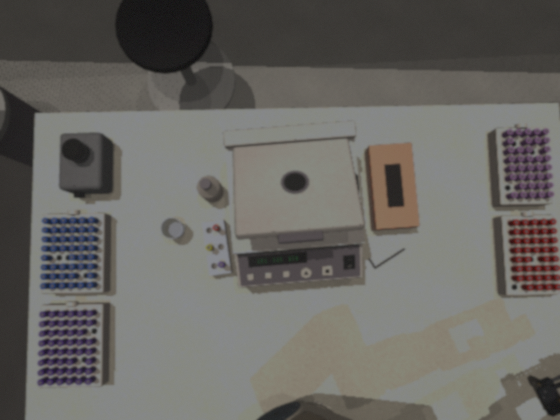

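The scene view shows the lid, with its window at (261,230). The top view shows the panel at rows 245–283, with the start key at about (306,272), stop at (327,270) and the rocker at (349,262). The marker is right of the lid at about (360,165). Next I'll take a crop of the panel and its depth.

Run:
```python
from h import *
s=np.load("top.npy",allow_pickle=True).item()
c=s["frame"][225:295,225:375]
cv2.imwrite("pics/panel.png",cv2.resize(cv2.convertScaleAbs(c[:,:,::-1],alpha=1.6),None,fx=5,fy=5,interpolation=cv2.INTER_CUBIC))
P=pts(s)
for n,(u,v) in dict(start=(306,272),stop=(327,270),rock=(349,262),win=(295,181),lidf=(295,228),lipf=(300,239),pan1=(265,270),pan2=(338,262),pan3=(243,262),hc=(290,135),bench=(450,330)).items(): print(n,P[v,u].round(4))
```

```text
start [ 0.486  -0.007   0.1471]
stop [ 0.4899 -0.0617  0.1395]
rock [ 0.5093 -0.1176  0.1507]
win [0.6985 0.0207 0.2858]
lidf [0.5852 0.0251 0.3424]
lipf [0.5611 0.0148 0.3409]
pan1 [0.4933 0.0979 0.147 ]
pan2 [ 0.5099 -0.0898  0.1478]
pan3 [0.5148 0.1532 0.1579]
hc [0.822  0.0284 0.2334]
bench [ 0.3122 -0.418   0.0034]
```

View pics/panel.png

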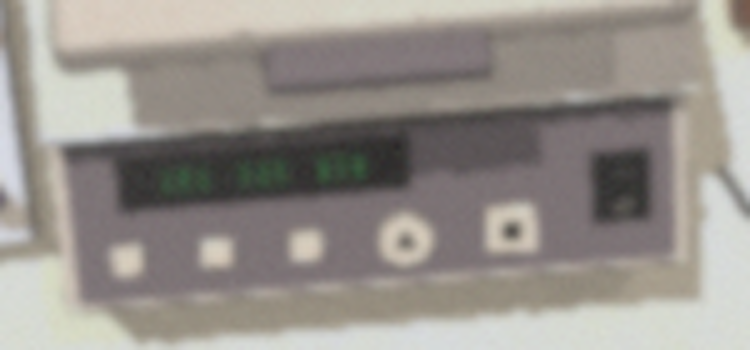

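The crop (origin (225,225), scale 5) shows the presets, start at full-frame (306,273), stop at (327,271) and the rocker at (349,262). I'll fit the pose from key rays and check it against depth.

```bash
cat > m.py <<'E'
from h import *
def ray(s,u,v):
    f=cam(s); d=s["R"].T@np.array([(u-s["cx"])/f,(v-s["cy"])/f,1]); return -s["R"].T@s["t"],d
def onplane(s,u,v,p,n):
    o,d=ray(s,u,v); return o+d*((p-o)@n)/(d@n)
E
python3 - <<'E'
from m import *
s=np.load("top.npy",allow_pickle=True).item(); P=pts(s)
g=s["frame"].astype(float).min(2)
def cen(u,v,r,bright=True):
    w=g[v-r:v+r+1,u-r:u+r+1]; w=w-np.median(w) if bright else np.median(g[v-12:v+12,u-12:u+12])-w
    w=np.clip(w-12,0,None); vv,uu=np.mgrid[v-r:v+r+1,u-r:u+r+1]; return (uu*w).sum()/w.sum(),(vv*w).sum()/w.sum()
a=np.radians(25); ez=np.array([0,0,1.])
pk=[cen(250,277,5),cen(268,275,5),cen(286,274,5)]
W=np.array([onplane(s,*c,np.array([0,0,.1438]),ez) for c in pk]); print("presets px",np.round(pk,1),"\n",W.round(4),np.linalg.norm(np.diff(W,axis=0),axis=1))
d=(W[0]-W[2])[:2]; yaw=np.arctan2(-d[0],d[1])
# depth-plane check of panel
m=np.zeros(g.shape,bool); m[252:282,242:360]=1
Q=P[m]; 
for it in range(5):
    c=np.median(Q,0) if it==0 else Q.mean(0); n=np.linalg.svd(Q-Q.mean(0),full_matrices=0)[2][2]; n*=np.sign(n[2]); r=(Q-Q.mean(0))@n; Q=Q[abs(r)<(.02,.01,.006,.004,.004)[it]]
print("yaw",yaw,"depth plane n",n,"tilt",np.degrees(np.arccos(n[2])),"yaw_n",np.arctan2(-n[1],-n[0]),"N",len(Q))
ya=np.array([-np.sin(yaw),np.cos(yaw),0]); fx=np.array([np.cos(yaw),np.sin(yaw),0])
xa=np.cos(a)*fx+np.sin(a)*ez; nz=np.cross(xa,ya)
mid=W.mean(0)-6e-3*nz+.018*xa-.082*ya
print("mid",mid,"depth-plane height at mid offset",(Q.mean(0)-mid)@n,"xa",xa,"nz",nz)
def loc(p): q=p-mid; return np.round([q@xa*1e3,q@ya*1e3,q@nz*1e3],1)
for nm,c,h in (("start",(306,273),.008),("stop",(327.2,271.2),.006),("rocker",(349.2,262.2),.0065)):
    p=onplane(s,*c,mid+h*nz,nz); print(nm,p.round(4),loc(p))
# edges of rocker dark
k=(g[250:276,338:360]<np.percentile(g[250:276,338:360],30)); 
# lid top plane
Q=P[150:230,243:352].reshape(-1,3)
for it in range(5):
    n=np.linalg.svd(Q-Q.mean(0),full_matrices=0)[2][2]; n*=np.sign(n[2]); r=(Q-Q.mean(0))@n; Q=Q[abs(r)<(.03,.01,.006,.004,.004)[it]]
print("lid n",n,"angle",np.arccos(n[2]),"yaw",np.arctan2(n[1],n[0])-np.pi,"N",len(Q), "c",Q.mean(0))
# hinge from centrifuge geometry
cen0=mid-(-.1945+.0435)*fx; cen0[2]=0; print("centrifuge origin",cen0)
hy=P[236:240,290:310]; print("lip",np.median(hy.reshape(-1,3),0))
b=P[345:380,200:240].reshape(-1,3); print("bench z",np.median(b[:,2]))
E
```

```text
presets px [[249.9 276.6]
 [267.7 274.9]
 [285.7 273.8]] 
 [[0.4772 0.1372 0.1438]
 [0.4806 0.0914 0.1438]
 [0.4825 0.0451 0.1438]] [0.04589844 0.04635229]
yaw 0.05714054089082371 depth plane n [-0.44581117 -0.02407852  0.89480312] tilt 26.516847336170045 yaw_n 0.05395815563985191 N 1567
mid [0.5036058  0.01041951 0.14596928] depth-plane height at mid offset 0.0010253339562889088 xa [0.90482862 0.05175874 0.42261826] nz [-0.42192852 -0.0241355   0.90630779]
start [ 0.4835 -0.0071  0.1449] [-19.6 -16.3   8. ]
stop [ 0.4869 -0.0618  0.1429] [-20.2 -71.2   6. ]
rocker [ 0.5088 -0.1178  0.1521] [   0.7 -128.3    6.5]
lid n [0.44284697 0.02764989 0.89617077] angle 0.45973352046966326 yaw -3.0792369238286432 N 4256 c [0.68051544 0.01694314 0.29686711]
centrifuge origin [0.65435936 0.01904304 0.        ]
lip [0.56431985 0.01574382 0.33979373]
bench z -0.0003919589199428684
```

```bash
python3 -m crank '[{"claw":-1,"tx":0.4,"ty":1,"tz":0.2,"roll":-0.3},{"claw":-1,"tx":0.4,"ty":1,"tz":0.2,"roll":-0.3},{"claw":-1,"tx":0.4,"ty":1,"tz":0.2,"roll":-0.3},{"claw":-1,"tx":0.4,"ty":1,"tz":0.2,"roll":-0.3},{"claw":-1,"tx":0.4,"ty":1,"tz":0.2,"roll":-0.3},{"claw":-1,"tx":0.4,"ty":1,"tz":0.2,"roll":-0.3},{"claw":-1,"tx":0.4,"ty":1,"tz":0.2,"roll":-0.3},{"claw":-1,"tx":0.4,"ty":1,"tz":0.2,"roll":-0.3},{"claw":-1,"tx":0.4,"ty":1,"tz":0.2,"roll":-0.3},{"claw":-1,"tx":0.4,"ty":1,"tz":0.2,"roll":-0.3}]'
python3 -m crank '[{"claw":-1,"tx":0.6,"ty":1,"tz":0,"roll":-0.3},{"claw":-1,"tx":0.6,"ty":1,"tz":0,"roll":0},{"claw":-1,"tx":0.6,"ty":1,"tz":0,"roll":0},{"claw":-1,"tx":0.6,"ty":1,"tz":0,"roll":0},{"claw":-1,"tx":0.6,"ty":1,"tz":0,"roll":0},{"claw":-1,"tx":0.6,"ty":1,"tz":0,"roll":0},{"claw":-1,"tx":0.6,"ty":1,"tz":0,"roll":0},{"claw":-1,"tx":0.6,"ty":1,"tz":0,"roll":0},{"claw":-1,"tx":0.6,"ty":1,"tz":0,"roll":0},{"claw":-1,"tx":0.6,"ty":1,"tz":0,"roll":0}]'
python3 -c "
from m import *
s=get_state();print(s['tcp_pos'],s['joint_pos'],s['opening']);R=cv2.Rodrigues(s['orientation'])[0];print(R)"
```

```text
clock: 1.35
tcp_pos: [0.3227, -0.3751, 0.2241]
orientation: [-3.138, -0.131, 0.001]
contact_force: [0.1, -0.4, 0.5]
opening: 0.0002
grip_force: 0.0
clock: 2.6
tcp_pos: [0.4428, -0.1752, 0.224]
orientation: [-3.14, -0.084, 0.001]
contact_force: [0.6, -0.0, 0.6]
opening: 0.0007
grip_force: 0.0
[ 0.44281023 -0.17517626  0.22395066] [-3.79862578e-01  7.76036005e-02  1.89381723e+00  5.40490689e-06
  1.17065675e+00  1.13768510e+00] 0.0006931227886044467
[[ 9.98582640e-01  5.32213356e-02 -4.48515536e-04]
 [ 5.32214227e-02 -9.98582719e-01  1.84431388e-04]
 [-4.38064178e-04 -2.08040617e-04 -9.99999882e-01]]
```

```bash
python3 -m crank '[{"claw":-1,"tx":0.4,"ty":0.5},{"claw":-1,"tx":0.4,"ty":0.5},{"claw":-1,"tx":0.5,"ty":0.5,"tz":-0.3},{"claw":-1,"tx":0.5,"ty":0.5,"tz":-0.4},{"claw":-1,"tx":0.5,"ty":0.45,"tz":-0.5},{"claw":-1,"tx":0.5,"tz":-0.5},{"claw":-1,"tx":0.5,"tz":-0.5},{"claw":-1,"tz":-0.5},{"claw":-1},{"claw":-1}]'
python3 - <<'E'
from m import *
s=snapshot("top"); c=s["frame"][205:295,225:375]
cv2.imwrite("pics/p2.png",cv2.resize(cv2.convertScaleAbs(c[:,:,::-1],alpha=1.6),None,fx=5,fy=5,interpolation=cv2.INTER_CUBIC))
E
```

```text
$[0]: bad value
```

View pics/p2.png

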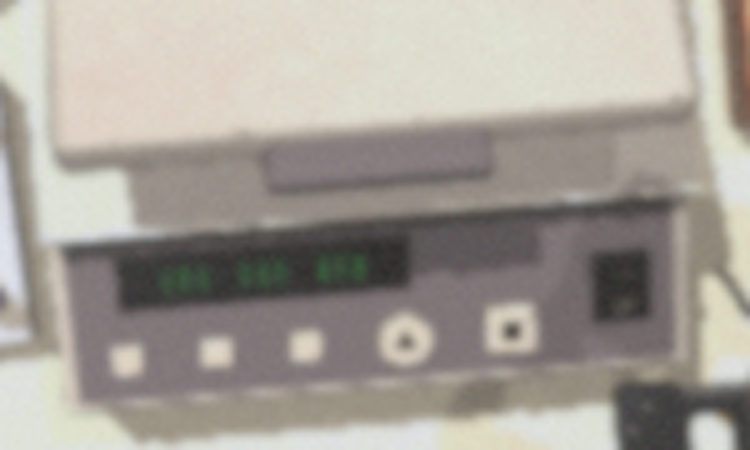

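The call was refused because every row needs all its fields, so nothing moved. The picture shows the panel unchanged, rocker at crop (622,285), with the gripper just coming in at the lower right.

```bash
python3 -m crank '[{"claw":-1,"tx":0.4,"ty":0.5,"tz":0,"roll":0},{"claw":-1,"tx":0.4,"ty":0.5,"tz":0,"roll":0},{"claw":-1,"tx":0.5,"ty":0.5,"tz":-0.3,"roll":0},{"claw":-1,"tx":0.5,"ty":0.5,"tz":-0.4,"roll":0},{"claw":-1,"tx":0.5,"ty":0.45,"tz":-0.5,"roll":0},{"claw":-1,"tx":0.5,"ty":0,"tz":-0.5,"roll":0},{"claw":-1,"tx":0.5,"ty":0,"tz":-0.5,"roll":0},{"claw":-1,"tx":0,"ty":0,"tz":-0.5,"roll":0},{"claw":-1,"tx":0,"ty":0,"tz":0,"roll":0},{"claw":-1,"tx":0,"ty":0,"tz":0,"roll":0}]'
python3 - <<'E'
from m import *
s=snapshot("top"); c=s["frame"][205:295,225:375]
cv2.imwrite("pics/p3.png",cv2.resize(cv2.convertScaleAbs(c[:,:,::-1],alpha=1.6),None,fx=5,fy=5,interpolation=cv2.INTER_CUBIC))
E
```

```text
clock: 3.9
tcp_pos: [0.5085, -0.1271, 0.1703]
orientation: [3.14, 0.083, 0.0]
contact_force: [-1.1, 0.0, 0.5]
opening: 0.0005
grip_force: 0.0
```

View pics/p3.png

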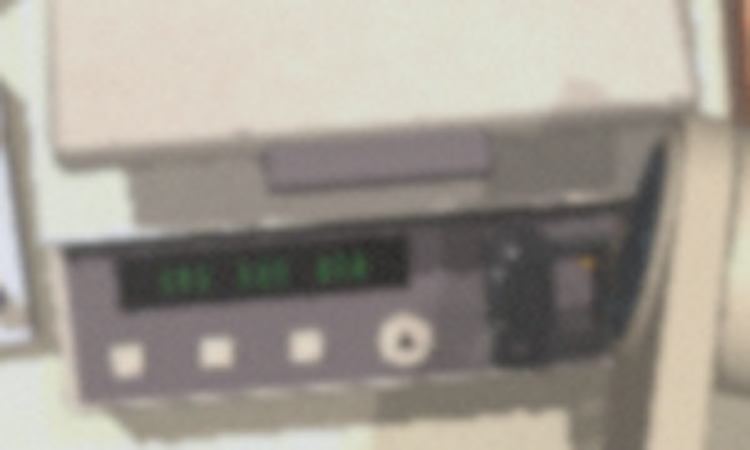

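The gripper body (crop x 490–600, y 220–360) is clear of the lip and the lid. I'll push the rocker down.

```bash
python3 -m crank '[{"claw":-1,"tx":0,"ty":0,"tz":-0.1,"roll":0},{"claw":-1,"tx":0,"ty":0,"tz":-0.1,"roll":0},{"claw":-1,"tx":0,"ty":0,"tz":-0.1,"roll":0},{"claw":-1,"tx":0,"ty":0,"tz":-0.1,"roll":0},{"claw":-1,"tx":0,"ty":0,"tz":-0.1,"roll":0},{"claw":-1,"tx":0,"ty":0,"tz":-0.1,"roll":0},{"claw":-1,"tx":0,"ty":0,"tz":-0.05,"roll":0},{"claw":-1,"tx":0,"ty":0,"tz":-0.05,"roll":0},{"claw":-1,"tx":0,"ty":0,"tz":0,"roll":0},{"claw":-1,"tx":0,"ty":0,"tz":0,"roll":0}]'
```

```text
clock: 5.2
tcp_pos: [0.5087, -0.127, 0.1562]
orientation: [3.14, 0.084, 0.0]
contact_force: [-0.1, -0.0, 0.2]
opening: 0.0002
grip_force: 0.0
```

```bash
python3 -m crank '[{"claw":-1,"tx":0,"ty":0,"tz":-0.05,"roll":0},{"claw":-1,"tx":0,"ty":0,"tz":-0.05,"roll":0},{"claw":-1,"tx":0,"ty":0,"tz":0,"roll":0},{"claw":-1,"tx":0,"ty":0,"tz":0,"roll":0},{"claw":-1,"tx":0,"ty":0,"tz":0,"roll":0},{"claw":-1,"tx":0,"ty":0,"tz":0,"roll":0},{"claw":-1,"tx":0,"ty":0,"tz":0,"roll":0},{"claw":-1,"tx":0,"ty":0,"tz":0,"roll":0},{"claw":-1,"tx":0,"ty":0,"tz":0,"roll":0},{"claw":-1,"tx":0,"ty":0,"tz":0,"roll":0}]'
```

```text
clock: 6.45
tcp_pos: [0.5087, -0.127, 0.1542]
orientation: [3.14, 0.084, -0.0]
contact_force: [0.7, 0.0, -0.3]
opening: 0.0005
grip_force: 0.0
```

```bash
python3 -m crank '[{"claw":-1,"tx":0,"ty":0,"tz":-0.05,"roll":0},{"claw":-1,"tx":0,"ty":0,"tz":-0.05,"roll":0},{"claw":-1,"tx":0,"ty":0,"tz":0,"roll":0},{"claw":-1,"tx":0,"ty":0,"tz":0,"roll":0},{"claw":-1,"tx":0,"ty":0,"tz":0,"roll":0},{"claw":-1,"tx":0,"ty":0,"tz":0,"roll":0},{"claw":-1,"tx":0,"ty":0,"tz":0,"roll":0},{"claw":-1,"tx":0,"ty":0,"tz":0,"roll":0},{"claw":-1,"tx":0,"ty":0,"tz":0,"roll":0},{"claw":-1,"tx":0,"ty":0,"tz":0,"roll":0}]'
```

```text
clock: 7.7
tcp_pos: [0.5087, -0.1269, 0.1522]
orientation: [3.14, 0.084, 0.0]
contact_force: [-0.5, 1.3, -0.2]
opening: 0.0008
grip_force: 0.0
```

```bash
python3 -m crank '[{"claw":-1,"tx":0,"ty":0,"tz":-0.05,"roll":0},{"claw":-1,"tx":0,"ty":0,"tz":-0.05,"roll":0},{"claw":-1,"tx":0,"ty":0,"tz":0,"roll":0},{"claw":-1,"tx":0,"ty":0,"tz":0,"roll":0},{"claw":-1,"tx":0,"ty":0,"tz":0,"roll":0},{"claw":-1,"tx":0,"ty":0,"tz":0,"roll":0},{"claw":-1,"tx":0,"ty":0,"tz":0,"roll":0},{"claw":-1,"tx":0,"ty":0,"tz":0,"roll":0},{"claw":-1,"tx":0,"ty":0,"tz":0,"roll":0},{"claw":-1,"tx":0,"ty":0,"tz":0,"roll":0}]'
```

```text
clock: 8.95
tcp_pos: [0.5087, -0.127, 0.1502]
orientation: [-3.14, -0.084, 0.0]
contact_force: [0.5, 0.4, 0.0]
opening: 0.0003
grip_force: 0.0
```

```bash
python3 -m crank '[{"claw":-1,"tx":0,"ty":0,"tz":0.5,"roll":0},{"claw":-1,"tx":0,"ty":0,"tz":0.5,"roll":0},{"claw":-1,"tx":-0.8,"ty":0,"tz":0,"roll":0},{"claw":-1,"tx":-0.9,"ty":0,"tz":0,"roll":0},{"claw":-1,"tx":-0.9,"ty":0,"tz":0,"roll":0},{"claw":-1,"tx":-0.9,"ty":0,"tz":0,"roll":0},{"claw":-1,"tx":-0.5,"ty":0,"tz":0,"roll":0},{"claw":-1,"tx":0,"ty":0,"tz":0,"roll":0},{"claw":-1,"tx":0,"ty":0,"tz":0,"roll":0},{"claw":-1,"tx":0,"ty":0,"tz":0,"roll":0}]'
python3 - <<'E'
from m import *
s=snapshot("top"); np.save("top2.npy",s,allow_pickle=True)
s0=np.load("top.npy",allow_pickle=True).item()
c=np.hstack([x["frame"][235:330,325:385] for x in (s0,s)])
cv2.imwrite("pics/p4.png",cv2.resize(cv2.convertScaleAbs(c[:,:,::-1],alpha=1.8),None,fx=6,fy=6,interpolation=cv2.INTER_CUBIC))
P0,P1=pts(s0),pts(s)
for v in range(254,272): print(v,P0[v,346:353].mean(0).round(4),P1[v,346:353].mean(0).round(4))
E
```

```text
clock: 10.2
tcp_pos: [0.4292, -0.127, 0.1702]
orientation: [3.14, 0.084, 0.0]
contact_force: [-0.6, 0.7, -0.1]
opening: 0.0003
grip_force: 0.0
254 [ 0.5297 -0.1177  0.1547] [ 0.5296 -0.1175  0.1557]
255 [ 0.5271 -0.1176  0.1548] [ 0.5271 -0.1176  0.1544]
256 [ 0.5245 -0.1173  0.1559] [ 0.5246 -0.1175  0.1548]
257 [ 0.522  -0.1171  0.1571] [ 0.522  -0.1168  0.1587]
258 [ 0.5194 -0.1168  0.1582] [ 0.5194 -0.1166  0.1596]
259 [ 0.5169 -0.1168  0.158 ] [ 0.5169 -0.1168  0.1575]
260 [ 0.5144 -0.1171  0.1551] [ 0.5144 -0.1171  0.1548]
261 [ 0.5118 -0.1171  0.1543] [ 0.5119 -0.1173  0.1532]
262 [ 0.5093 -0.1176  0.1505] [ 0.5093 -0.1175  0.1514]
263 [ 0.5068 -0.1178  0.1485] [ 0.5068 -0.1176  0.1497]
264 [ 0.5042 -0.1178  0.1478] [ 0.5042 -0.1177  0.1485]
265 [ 0.5016 -0.1179  0.1465] [ 0.5016 -0.118   0.1461]
266 [ 0.4991 -0.1177  0.1469] [ 0.4991 -0.1182  0.1441]
267 [ 0.4965 -0.1181  0.1441] [ 0.4965 -0.1181  0.1442]
268 [ 0.4939 -0.1187  0.1394] [ 0.4939 -0.1185  0.1405]
269 [ 0.4913 -0.1189  0.1369] [ 0.4913 -0.1189  0.1371]
270 [ 0.4887 -0.1189  0.1365] [ 0.4887 -0.1189  0.1365]
271 [ 0.4862 -0.1189  0.136 ] [ 0.4861 -0.1191  0.1343]
```

View pics/p4.png

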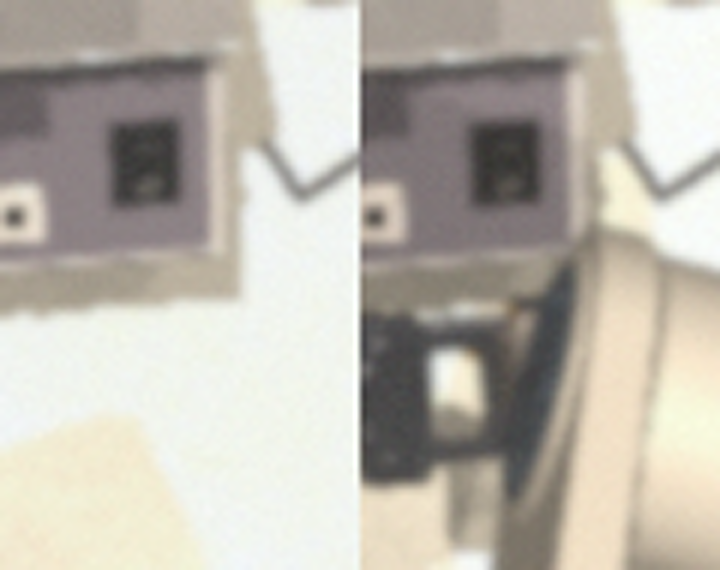

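The two panels (before and after) are alike. Rocker at crop (145,163) is unturned, so the fingers haven't touched it. I'll check where the fingertips really are, using the scene camera.

Run:
```python
from m import *
st=get_state(); out=[]
for n in ("scene","top"):
    s=snapshot(n); p=st["tcp_pos"]; q=s["R"]@p+s["t"]; f=cam(s); u,v=q[0]/q[2]*f+s["cx"],q[1]/q[2]*f+s["cy"]; print(n,u,v)
    u0,v0=int(u)-33,int(v)-40; c=cv2.resize(cv2.convertScaleAbs(s["frame"][v0:v0+80,u0:u0+66,::-1],alpha=1.8),None,fx=6,fy=6,interpolation=cv2.INTER_CUBIC)
    cv2.circle(c,(int((u-u0+.5)*6),int((v-v0+.5)*6)),5,(0,0,255),1); out.append(c)
cv2.imwrite("pics/p5.png",np.hstack(out))
```

```text
scene 198.73501690322558 150.6752887005916
top 354.9938104143341 294.0610724324065
```

View pics/p5.png

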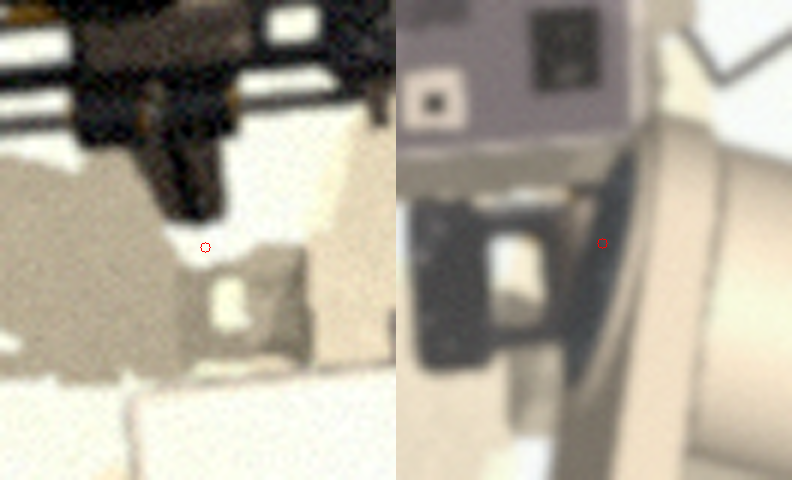

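The scene view (left) shows the real tip ending about 4 px above the projected TCP (circle). I'll measure the tip with depth.

Run:
```python
from m import *
s=snapshot("scene"); P=pts(s); g=s["frame"].astype(int).max(2)
print(get_state()["tcp_pos"])
for v in range(132,152): 
    print(v,[f"{P[v,u,0]:.3f},{P[v,u,1]:.3f},{P[v,u,2]:.3f}|{g[v,u]}" for u in (190,193,196,199,202,205)])
```

```text
[ 0.42887614 -0.12691444  0.17007438]
132 ['0.443,-0.130,0.276|25', '0.459,-0.119,0.300|2', '0.460,-0.112,0.301|11', '0.460,-0.105,0.301|13', '0.460,-0.099,0.300|44', '0.262,-0.138,-0.001|119']
133 ['0.437,-0.132,0.263|31', '0.460,-0.119,0.298|6', '0.459,-0.113,0.296|20', '0.457,-0.107,0.293|21', '0.456,-0.100,0.289|88', '0.266,-0.137,0.001|130']
134 ['0.439,-0.132,0.262|28', '0.461,-0.120,0.295|15', '0.439,-0.119,0.261|27', '0.438,-0.112,0.259|29', '0.268,-0.147,-0.001|109', '0.268,-0.138,-0.002|139']
135 ['0.441,-0.133,0.261|29', '0.439,-0.126,0.258|12', '0.440,-0.119,0.259|28', '0.441,-0.112,0.259|31', '0.274,-0.146,0.002|110', '0.274,-0.137,0.002|141']
136 ['0.443,-0.133,0.260|34', '0.440,-0.127,0.254|12', '0.439,-0.120,0.253|27', '0.440,-0.113,0.254|34', '0.277,-0.146,0.002|107', '0.276,-0.137,-0.000|139']
137 ['0.440,-0.134,0.251|34', '0.439,-0.128,0.249|17', '0.437,-0.121,0.246|16', '0.439,-0.114,0.247|33', '0.280,-0.146,0.000|102', '0.279,-0.138,-0.002|141']
138 ['0.440,-0.135,0.248|30', '0.439,-0.128,0.245|17', '0.440,-0.121,0.246|26', '0.437,-0.115,0.240|35', '0.285,-0.146,
[... 1413 characters left out ...]
6,-0.003|127', '0.314,-0.137,-0.000|139']
148 ['0.317,-0.181,0.003|107', '0.317,-0.172,0.001|133', '0.315,-0.164,-0.003|119', '0.311,-0.156,-0.009|129', '0.316,-0.146,-0.003|137', '0.318,-0.137,0.001|140']
149 ['0.319,-0.181,-0.001|105', '0.319,-0.172,-0.001|129', '0.318,-0.164,-0.004|137', '0.320,-0.155,-0.001|141', '0.322,-0.146,0.002|141', '0.323,-0.137,0.002|140']
150 ['0.323,-0.181,0.001|102', '0.322,-0.173,-0.002|118', '0.323,-0.164,-0.000|142', '0.322,-0.155,-0.003|144', '0.324,-0.146,-0.000|140', '0.324,-0.137,-0.002|141']
151 ['0.327,-0.181,0.003|102', '0.325,-0.172,-0.001|107', '0.327,-0.163,0.001|140', '0.326,-0.155,-0.002|139', '0.328,-0.146,0.001|139', '0.328,-0.137,-0.001|138']
```

Depth puts the closed tip at z≈0.200 while the TCP reads 0.170. The x and y agree (front face at TCP +10 mm), so the shut fingertips sit about 30 mm above the nominal TCP. I'll return to the rocker allowing for that.

```bash
python3 -m crank '[{"claw":-1,"tx":1,"ty":0.25,"tz":0,"roll":0},{"claw":-1,"tx":1,"ty":0,"tz":0,"roll":0},{"claw":-1,"tx":1,"ty":0,"tz":0,"roll":0},{"claw":-1,"tx":0.97,"ty":0,"tz":0,"roll":0},{"claw":-1,"tx":0,"ty":0,"tz":-0.4,"roll":0},{"claw":-1,"tx":0,"ty":0,"tz":-0.4,"roll":0},{"claw":-1,"tx":0,"ty":0,"tz":-0.4,"roll":0},{"claw":-1,"tx":0,"ty":0,"tz":-0.4,"roll":0},{"claw":-1,"tx":0,"ty":0,"tz":-0.2,"roll":0},{"claw":-1,"tx":0,"ty":0,"tz":0,"roll":0}]'
python3 -m crank '[{"claw":-1,"tx":0,"ty":0,"tz":-0.05,"roll":0},{"claw":-1,"tx":0,"ty":0,"tz":-0.05,"roll":0},{"claw":-1,"tx":0,"ty":0,"tz":-0.05,"roll":0},{"claw":-1,"tx":0,"ty":0,"tz":-0.05,"roll":0},{"claw":-1,"tx":0,"ty":0,"tz":-0.05,"roll":0},{"claw":-1,"tx":0,"ty":0,"tz":-0.05,"roll":0},{"claw":-1,"tx":0,"ty":0,"tz":-0.05,"roll":0},{"claw":-1,"tx":0,"ty":0,"tz":-0.05,"roll":0},{"claw":-1,"tx":0,"ty":0,"tz":0,"roll":0},{"claw":-1,"tx":0,"ty":0,"tz":0,"roll":0}]'
```

```text
clock: 11.65
tcp_pos: [0.5078, -0.122, 0.1339]
orientation: [-3.14, -0.083, 0.001]
contact_force: [-0.0, 0.2, 0.7]
opening: 0.0004
grip_force: 0.0
clock: 12.9
tcp_pos: [0.5081, -0.122, 0.1262]
orientation: [3.14, 0.084, 0.0]
contact_force: [0.6, 0.4, 3.7]
opening: 0.0005
grip_force: 1.4
```

```bash
python3 -m crank '[{"claw":-1,"tx":0,"ty":0,"tz":-0.05,"roll":0},{"claw":-1,"tx":0,"ty":0,"tz":-0.05,"roll":0},{"claw":-1,"tx":0,"ty":0,"tz":-0.05,"roll":0},{"claw":-1,"tx":0,"ty":0,"tz":0,"roll":0},{"claw":-1,"tx":0,"ty":0,"tz":0,"roll":0},{"claw":-1,"tx":0,"ty":0,"tz":0,"roll":0},{"claw":-1,"tx":0,"ty":0,"tz":0,"roll":0},{"claw":-1,"tx":0,"ty":0,"tz":0,"roll":0},{"claw":-1,"tx":0,"ty":0,"tz":0,"roll":0},{"claw":-1,"tx":0,"ty":0,"tz":0,"roll":0}]'
```

```text
clock: 14.15
tcp_pos: [0.5089, -0.122, 0.1239]
orientation: [3.14, 0.084, 0.003]
contact_force: [0.5, -0.1, 9.8]
opening: 0.0001
grip_force: 4.0
```

```bash
python3 -m crank '[{"claw":-1,"tx":0,"ty":0,"tz":-0.05,"roll":0},{"claw":-1,"tx":0,"ty":0,"tz":-0.05,"roll":0},{"claw":-1,"tx":0,"ty":0,"tz":0,"roll":0},{"claw":-1,"tx":0,"ty":0,"tz":0,"roll":0},{"claw":-1,"tx":0,"ty":0,"tz":0,"roll":0},{"claw":-1,"tx":0,"ty":0,"tz":0,"roll":0},{"claw":-1,"tx":0,"ty":0,"tz":0,"roll":0},{"claw":-1,"tx":0,"ty":0,"tz":0,"roll":0},{"claw":-1,"tx":0,"ty":0,"tz":0,"roll":0},{"claw":-1,"tx":0,"ty":0,"tz":0,"roll":0}]'
```

```text
clock: 15.4
tcp_pos: [0.5093, -0.1221, 0.1233]
orientation: [3.14, 0.083, 0.004]
contact_force: [-4.7, 1.7, 24.3]
opening: 0.0005
grip_force: 12.0
```

The force rose from 9.8 to 24 N with almost no travel, so it is at the hard stop. I'll back off and check the rocker.

```bash
python3 -m crank '[{"claw":-1,"tx":0,"ty":0,"tz":0.5,"roll":0},{"claw":-1,"tx":-0.2,"ty":0,"tz":0.8,"roll":0},{"claw":-1,"tx":-0.8,"ty":0,"tz":0.8,"roll":0},{"claw":-1,"tx":-1,"ty":0,"tz":0.8,"roll":0},{"claw":-1,"tx":-1,"ty":0,"tz":1,"roll":0},{"claw":-1,"tx":-1,"ty":0,"tz":1,"roll":0},{"claw":-1,"tx":0,"ty":0,"tz":1,"roll":0},{"claw":-1,"tx":0,"ty":0,"tz":1,"roll":0},{"claw":-1,"tx":0,"ty":0,"tz":1,"roll":0},{"claw":-1,"tx":0,"ty":0,"tz":1,"roll":0}]'
python3 - <<'E'
from m import *
s=snapshot("top"); s0=np.load("top.npy",allow_pickle=True).item()
c=np.hstack([x["frame"][235:330,325:385] for x in (s0,s)])
cv2.imwrite("pics/p6.png",cv2.resize(cv2.convertScaleAbs(c[:,:,::-1],alpha=1.8),None,fx=6,fy=6,interpolation=cv2.INTER_CUBIC))
P0,P1=pts(s0),pts(s)
for v in range(255,270): print(v,P0[v,346:353].mean(0).round(4),P1[v,346:353,2].mean().round(4))
E
```

```text
clock: 16.65
tcp_pos: [0.4274, -0.1218, 0.3001]
orientation: [-3.14, -0.083, 0.001]
contact_force: [0.3, 1.1, -0.6]
opening: 0.0005
grip_force: 0.0
255 [ 0.5271 -0.1176  0.1548] 0.1554
256 [ 0.5245 -0.1173  0.1559] 0.1552
257 [ 0.522  -0.1171  0.1571] 0.1557
258 [ 0.5194 -0.1168  0.1582] 0.1558
259 [ 0.5169 -0.1168  0.158 ] 0.1536
260 [ 0.5144 -0.1171  0.1551] 0.1523
261 [ 0.5118 -0.1171  0.1543] 0.1503
262 [ 0.5093 -0.1176  0.1505] 0.149
263 [ 0.5068 -0.1178  0.1485] 0.1499
264 [ 0.5042 -0.1178  0.1478] 0.1492
265 [ 0.5016 -0.1179  0.1465] 0.1494
266 [ 0.4991 -0.1177  0.1469] 0.1492
267 [ 0.4965 -0.1181  0.1441] 0.147
268 [ 0.4939 -0.1187  0.1394] 0.139
269 [ 0.4913 -0.1189  0.1369] 0.1351
```

View pics/p6.png

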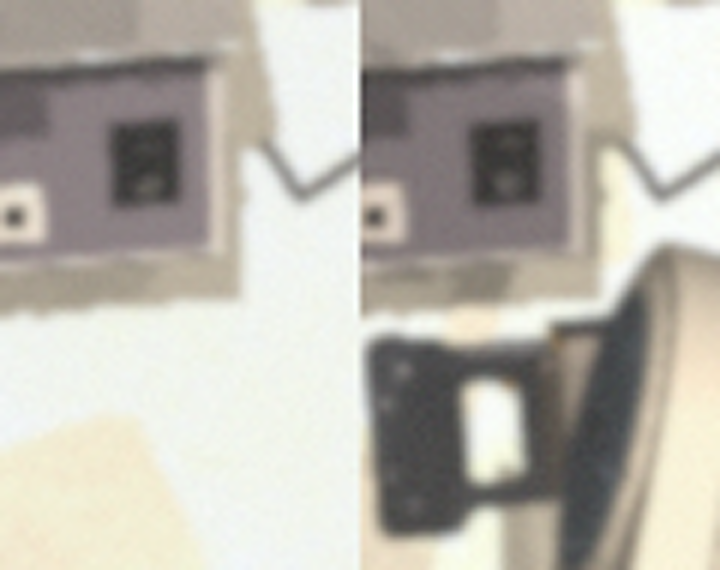

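The depth profile flipped: far half down, near half up (right panel, rocker at crop (505,163)). The rocker is on. Next I'll go up and over to the lid.

```bash
python3 -m crank '[{"claw":-1,"tx":0.7,"ty":0.7,"tz":1,"roll":0},{"claw":-1,"tx":0.8,"ty":0.7,"tz":1,"roll":0},{"claw":-1,"tx":0.9,"ty":0.7,"tz":1,"roll":0},{"claw":-1,"tx":0.9,"ty":0.7,"tz":0.5,"roll":0},{"claw":-1,"tx":0.9,"ty":0.7,"tz":0,"roll":0},{"claw":-1,"tx":0.9,"ty":0.7,"tz":0,"roll":0},{"claw":-1,"tx":0.9,"ty":0.7,"tz":0,"roll":0},{"claw":-1,"tx":0.9,"ty":0.7,"tz":0,"roll":0},{"claw":-1,"tx":0.9,"ty":0.7,"tz":0,"roll":0},{"claw":-1,"tx":0.9,"ty":0.6,"tz":0,"roll":0}]'
python3 -m crank '[{"claw":-1,"tx":0,"ty":0,"tz":-0.6,"roll":0},{"claw":-1,"tx":0,"ty":0,"tz":-0.6,"roll":0},{"claw":-1,"tx":0,"ty":0,"tz":-0.5,"roll":0},{"claw":-1,"tx":0,"ty":0,"tz":-0.4,"roll":0},{"claw":-1,"tx":0,"ty":0,"tz":-0.3,"roll":0},{"claw":-1,"tx":0,"ty":0,"tz":-0.3,"roll":0},{"claw":-1,"tx":0,"ty":0,"tz":-0.3,"roll":0},{"claw":-1,"tx":0,"ty":0,"tz":-0.3,"roll":0},{"claw":-1,"tx":0,"ty":0,"tz":-0.3,"roll":0},{"claw":-1,"tx":0,"ty":0,"tz":-0.3,"roll":0}]'
```

```text
clock: 17.95
tcp_pos: [0.6033, 0.0171, 0.369]
orientation: [-3.14, -0.084, 0.0]
contact_force: [0.2, -0.3, -0.1]
opening: 0.0005
grip_force: 0.0
clock: 19.2
tcp_pos: [0.6024, 0.016, 0.2919]
orientation: [3.14, 0.084, 0.002]
contact_force: [-1.6, -0.3, 6.8]
opening: 0.0007
grip_force: 2.5
```

```bash
python3 -m crank '[{"claw":-1,"tx":0,"ty":0,"tz":-0.4,"roll":0},{"claw":-1,"tx":0,"ty":0,"tz":-0.4,"roll":0},{"claw":-1,"tx":0,"ty":0,"tz":-0.4,"roll":0},{"claw":-1,"tx":0,"ty":0,"tz":-0.4,"roll":0},{"claw":-1,"tx":0,"ty":0,"tz":-0.4,"roll":0},{"claw":-1,"tx":0,"ty":0,"tz":-0.4,"roll":0},{"claw":-1,"tx":0,"ty":0,"tz":-0.4,"roll":0},{"claw":-1,"tx":0,"ty":0,"tz":-0.4,"roll":0},{"claw":-1,"tx":0,"ty":0,"tz":-0.4,"roll":0},{"claw":-1,"tx":0,"ty":0,"tz":-0.2,"roll":0}]'
python3 -m crank '[{"claw":-1,"tx":0,"ty":0,"tz":-0.1,"roll":0},{"claw":-1,"tx":0,"ty":0,"tz":-0.1,"roll":0},{"claw":-1,"tx":0,"ty":0,"tz":-0.1,"roll":0},{"claw":-1,"tx":0,"ty":0,"tz":-0.1,"roll":0},{"claw":-1,"tx":0,"ty":0,"tz":-0.1,"roll":0},{"claw":-1,"tx":0,"ty":0,"tz":-0.1,"roll":0},{"claw":-1,"tx":0,"ty":0,"tz":0,"roll":0},{"claw":-1,"tx":0,"ty":0,"tz":0,"roll":0},{"claw":-1,"tx":0,"ty":0,"tz":0,"roll":0},{"claw":-1,"tx":0,"ty":0,"tz":0,"roll":0}]'
```

```text
clock: 20.45
tcp_pos: [0.6014, 0.016, 0.2151]
orientation: [3.14, 0.084, -0.002]
contact_force: [-4.6, -0.9, 5.6]
opening: 0.0006
grip_force: 2.6
clock: 21.7
tcp_pos: [0.6016, 0.016, 0.2049]
orientation: [3.14, 0.084, -0.0]
contact_force: [-9.0, -0.7, 16.5]
opening: 0.0003
grip_force: 8.0
```

```bash
python3 -m crank '[{"claw":-1,"tx":0,"ty":0,"tz":-0.1,"roll":0},{"claw":-1,"tx":0,"ty":0,"tz":-0.05,"roll":0},{"claw":-1,"tx":0,"ty":0,"tz":0,"roll":0},{"claw":-1,"tx":0,"ty":0,"tz":0,"roll":0},{"claw":-1,"tx":0,"ty":0,"tz":0,"roll":0},{"claw":-1,"tx":0,"ty":0,"tz":0,"roll":0},{"claw":-1,"tx":0,"ty":0,"tz":0.3,"roll":0},{"claw":-1,"tx":0,"ty":0,"tz":1,"roll":0},{"claw":-1,"tx":0,"ty":0,"tz":1,"roll":0},{"claw":-1,"tx":0,"ty":0,"tz":1,"roll":0}]'
python3 - <<'E'
from m import *
for n,(v0,v1,u0,u1) in dict(scene=(180,280,200,320),top=(150,230,243,270)).items():
    s=snapshot(n); Q=pts(s)[v0:v1,u0:u1].reshape(-1,3); Q=Q[(Q[:,2]>.2)&(Q[:,2]<.26)]
    n_=np.linalg.svd(Q-Q.mean(0),full_matrices=0)[2][2]; print(n,len(Q),n_,"tilt x",np.arctan2(n_[0],n_[2]),np.median(Q,0))
    F=Q[Q[:,0]<Q[:,0].min()+.04]; print("front z",np.median(F,0))
E
```

```text
clock: 22.95
tcp_pos: [0.6022, 0.0161, 0.2665]
orientation: [-3.14, -0.084, -0.0]
contact_force: [0.0, 0.2, -0.2]
opening: 0.0006
grip_force: 0.0
scene 11568 [-2.84840225e-03  7.41269175e-04  9.99995669e-01] tilt x -0.0028484068816456067 [0.67863333 0.02239974 0.234648  ]
front z [0.57035059 0.04377356 0.23444261]
top 1515 [6.44650681e-04 5.62197529e-03 9.99983989e-01] tilt x 0.000644660913179783 [0.71438097 0.12334047 0.23480548]
front z [0.61210857 0.13417746 0.23465212]
```

The lid is shut: tilt is about 0 and its top is at 0.2346. Now the start key.

```bash
python3 -m crank '[{"claw":-1,"tx":-0.9,"ty":-0.2,"tz":0,"roll":0},{"claw":-1,"tx":-0.9,"ty":-0.2,"tz":0,"roll":0},{"claw":-1,"tx":-0.9,"ty":-0.2,"tz":0,"roll":0},{"claw":-1,"tx":-0.9,"ty":-0.2,"tz":0,"roll":0},{"claw":-1,"tx":-0.9,"ty":-0.2,"tz":0,"roll":0},{"claw":-1,"tx":-0.9,"ty":-0.15,"tz":0,"roll":0},{"claw":-1,"tx":-0.9,"ty":0,"tz":0,"roll":0},{"claw":-1,"tx":-0.1,"ty":0,"tz":-1,"roll":0},{"claw":-1,"tx":0,"ty":0,"tz":-1,"roll":0},{"claw":-1,"tx":0,"ty":0,"tz":-1,"roll":0}]'
python3 -m crank '[{"claw":-1,"tx":0,"ty":0,"tz":-0.8,"roll":0},{"claw":-1,"tx":0,"ty":0,"tz":-0.8,"roll":0},{"claw":-1,"tx":0,"ty":0,"tz":-0.8,"roll":0},{"claw":-1,"tx":0,"ty":0,"tz":-0.8,"roll":0},{"claw":-1,"tx":0,"ty":0,"tz":-0.4,"roll":0},{"claw":-1,"tx":0,"ty":0,"tz":-0.3,"roll":0},{"claw":-1,"tx":0,"ty":0,"tz":0,"roll":0},{"claw":-1,"tx":0,"ty":0,"tz":0,"roll":0},{"claw":-1,"tx":0,"ty":0,"tz":0,"roll":0},{"claw":-1,"tx":0,"ty":0,"tz":0,"roll":0}]'
```

```text
clock: 24.3
tcp_pos: [0.4735, -0.0069, 0.2058]
orientation: [-3.14, -0.084, -0.001]
contact_force: [-1.0, -0.3, -0.1]
opening: 0.0001
grip_force: 0.0
clock: 25.55
tcp_pos: [0.4743, -0.007, 0.1284]
orientation: [-3.14, -0.084, -0.001]
contact_force: [0.4, -0.3, 0.7]
opening: 0.0002
grip_force: 0.0
```

```bash
python3 -m crank '[{"claw":-1,"tx":0,"ty":0,"tz":-0.15,"roll":0},{"claw":-1,"tx":0,"ty":0,"tz":-0.15,"roll":0},{"claw":-1,"tx":0,"ty":0,"tz":-0.15,"roll":0},{"claw":-1,"tx":0,"ty":0,"tz":-0.15,"roll":0},{"claw":-1,"tx":0,"ty":0,"tz":-0.1,"roll":0},{"claw":-1,"tx":0,"ty":0,"tz":-0.05,"roll":0},{"claw":-1,"tx":0,"ty":0,"tz":-0.05,"roll":0},{"claw":-1,"tx":0,"ty":0,"tz":0,"roll":0},{"claw":-1,"tx":0,"ty":0,"tz":0,"roll":0},{"claw":-1,"tx":0,"ty":0,"tz":0,"roll":0}]'
python3 -m crank '[{"claw":-1,"tx":0,"ty":0,"tz":-0.05,"roll":0},{"claw":-1,"tx":0,"ty":0,"tz":-0.05,"roll":0},{"claw":-1,"tx":0,"ty":0,"tz":-0.05,"roll":0},{"claw":-1,"tx":0,"ty":0,"tz":0,"roll":0},{"claw":-1,"tx":0,"ty":0,"tz":0,"roll":0},{"claw":-1,"tx":0,"ty":0,"tz":0,"roll":0},{"claw":-1,"tx":0,"ty":0,"tz":0,"roll":0},{"claw":-1,"tx":0,"ty":0,"tz":0,"roll":0},{"claw":-1,"tx":0,"ty":0,"tz":0,"roll":0},{"claw":-1,"tx":0,"ty":0,"tz":0,"roll":0}]'
```

```text
clock: 26.8
tcp_pos: [0.4742, -0.007, 0.1123]
orientation: [3.14, 0.084, 0.001]
contact_force: [0.1, 0.9, 4.2]
opening: 0.0005
grip_force: 1.4
clock: 28.05
tcp_pos: [0.4747, -0.007, 0.1101]
orientation: [3.14, 0.084, 0.002]
contact_force: [-1.3, -0.5, 14.3]
opening: 0.0006
grip_force: 6.9
```

```bash
python3 -m crank '[{"claw":-1,"tx":0,"ty":0,"tz":-0.05,"roll":0},{"claw":-1,"tx":0,"ty":0,"tz":-0.05,"roll":0},{"claw":-1,"tx":0,"ty":0,"tz":0,"roll":0},{"claw":-1,"tx":0,"ty":0,"tz":0,"roll":0},{"claw":-1,"tx":0,"ty":0,"tz":0,"roll":0},{"claw":-1,"tx":0,"ty":0,"tz":0,"roll":0},{"claw":-1,"tx":0,"ty":0,"tz":0,"roll":0},{"claw":-1,"tx":0,"ty":0,"tz":0,"roll":0},{"claw":-1,"tx":0,"ty":0,"tz":0,"roll":0},{"claw":-1,"tx":0,"ty":0,"tz":0,"roll":0}]'
python3 -m crank '[{"claw":-1,"tx":0,"ty":0,"tz":0.3,"roll":0},{"claw":-1,"tx":0,"ty":0,"tz":0.6,"roll":0},{"claw":-1,"tx":0,"ty":0,"tz":0.8,"roll":0},{"claw":-1,"tx":-0.5,"ty":0,"tz":1,"roll":0},{"claw":-1,"tx":-1,"ty":0,"tz":1,"roll":0},{"claw":-1,"tx":-1,"ty":0,"tz":1,"roll":0},{"claw":-1,"tx":-1,"ty":0,"tz":1,"roll":0},{"claw":-1,"tx":-0.5,"ty":0,"tz":0.5,"roll":0},{"claw":-1,"tx":0,"ty":0,"tz":0,"roll":0},{"claw":-1,"tx":0,"ty":0,"tz":0,"roll":0}]'
python3 - <<'E'
from m import *
s0=np.load("top.npy",allow_pickle=True).item(); s=snapshot("top")
c=s["frame"][110:310,160:440]
cv2.imwrite("pics/end.png",cv2.resize(cv2.convertScaleAbs(c[:,:,::-1],alpha=1.5),None,fx=2.8,fy=2.8,interpolation=cv2.INTER_CUBIC))
P0,P=pts(s0),pts(s)
for n,(u,v) in dict(start=(306,273),stop=(327,271),p1=(250,277),p2=(268,275),p3=(286,274)).items(): print(n,P0[v-1:v+2,u-1:u+2,2].mean().round(4),P[v-1:v+2,u-1:u+2,2].mean().round(4))
E
```

```text
clock: 29.3
tcp_pos: [0.475, -0.0069, 0.1094]
orientation: [3.14, 0.084, 0.003]
contact_force: [-7.4, 0.6, 30.5]
opening: 0.0002
grip_force: 15.5
clock: 30.55
tcp_pos: [0.3944, -0.0069, 0.2308]
orientation: [-3.14, -0.084, 0.001]
contact_force: [-0.1, -0.1, 0.6]
opening: 0.0002
grip_force: 0.0
start 0.1446 0.1441
stop 0.142 0.1418
p1 0.1422 0.1434
p2 0.1424 0.1425
p3 0.1424 0.1433
```

View pics/end.png

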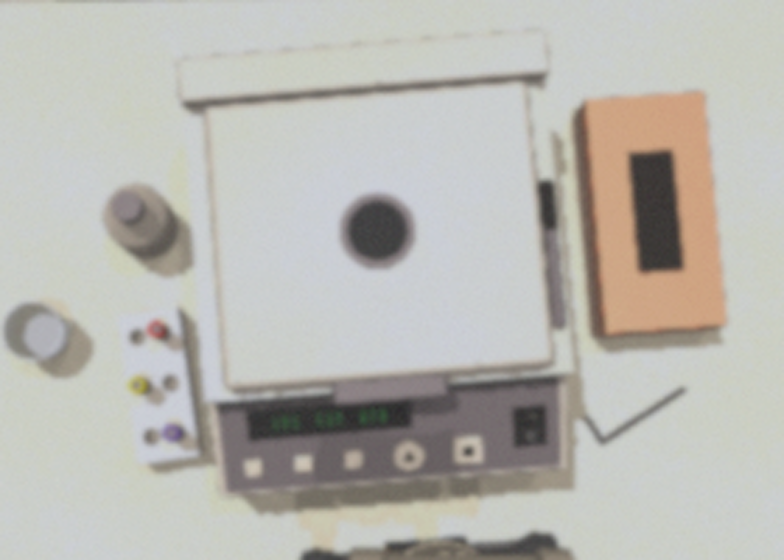

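The final view shows the lid shut, the keys at crop rows 450–470 sprung back, the rocker on at (530,427), the marker at (552,255) and everything else undisturbed. The arm is clear.

```bash
python3 -c "
from plant import *
print(sign_off())"
```

```text
the job is handed in; nothing more can be done
None
```

I handed the job in at about 31 s: the mains rocker is on, the lid is fully shut, and the start key was pressed to its stop and has sprung back; no other key was pressed, the loose things look undisturbed, and the arm is clear (no verdict was returned).

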